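# Press home the rocking lid on a casting mould

### The arm

A 6-joint arm with a two-finger parallel gripper is mounted at the origin on the work surface. World frame = base frame: x ahead of the robot, y to its left, z up, the work surface at z = 0. Lengths are in m, angles in degrees, forces in N, time in s.
With the tool pointing down it reaches from about 0.35 to 0.875 m from the base axis. Payload 4.2 kg.
Tool frame: the origin (TCP) lies on the centre line of the jaws, within the pads' length; the fingertips stand 19 mm ahead of it and the grasp point (between the pads) is the TCP; x points along the fingers, y is the direction in which the jaws open and shut, and the axes are right-handed (so a half turn about x gives the same grasp; the last joint's range is limited). The gripper opens to 87 mm and grips with 3 to 60 N. Pads are 19 mm wide; open, the fingers measure 117 mm over their backs; the gripper's body (75 mm by 190 mm) begins 51 mm behind the grasp point.
Start: joints at [79.16, 22.042, 0.453, 0, -68.411, -14.817], TCP at [0.271, 0.563, 0.242] pointing down, gripper open.
Joint ranges: [-179.83, 179.83], [-69.29, 118.12], [-61.27, 80.66], [-181.25, 117.63], [-171.15, -9.14], [-177.46, 177.46]. Speed limits (degrees/s): [159.86, 159.86, 180, 180, 180, 180].

### API

Orientations are given as a 3x3 rotation matrix whose columns are the frame's x, y, z axes.
In Python, from station import r, viewer, job, spotter gives the robot as it stands.
- The arm moves only by the tool play_rows, never from a script. Its argument "commands" is a list of rows, each an object of numbers: "fingers": the gripper command: -1 is fully open, 1 is shut, values between are in proportion; "tx", "ty", "tz": the shift along the tool's x, y, z normalised to -1 to 1, where 1 is 750 mm; "ax", "ay", "az": the turn, a rotation vector about the tool's x, y, z normalised to -1 to 1, where 1 is pi rad. In form: [{"fingers": .., "tx": .., "ty": .., "tz": .., "ax": .., "ay": .., "az": ..}, ...]. A call has 1 to 5 rows; each row is the pose to reach, as a shift and turn from the pose commanded when the call began, along the tool's axes at that moment, turning the shorter way round; what a row does not reach only later rows make up. A row lasts 1/12 s, in which the tool goes at most 41.7 mm and 7.16 degrees, less where a joint would pass 70% of its speed; a pose out of reach is approached as far as the arm can. A call with a number of a shift or a turn outside -1 to 1 is refused whole. A call with a gripper value outside its range is refused whole. The fingers move at their own pace and stop on an object; the grip force is fixed at half the most. Time passes only in rows, so rows that repeat a pose let the fingers close. It gives the time, the measured TCP pose, the force and the opening at its end, in the units of the state.
- r.sense(): the state, without advancing time (a new reading comes with each control period).
- viewer.capture(name): name is "side" or "top"; returns a dict with "image" (420x560x3 uint8, red, green, blue), "fx", "fy", "cx", "cy" (pixels), "dist" ([k1, k2, p1, p2, k3] as OpenCV has them; the pictures are not rectified), "R" (3x3) and "t" (3): a world point X has camera coordinates R X + t. Camera axes: x right, y down, z forward; pixel columns grow to the right and rows downward; lengths in m; the calibration is good to about 2 mm. A picture is of the moment at which its call begins. There is no depth.
- job.finish_job(): hands the job in, once; it reports no verdict.
Trained networks look in a picture, given as the dict that the camera call returned (one of the last four; its "shot" number tells which), for a name from the list of things; names that differ only in an ending like _2 or _b are one class to them, and where a whole thing is asked for, a point or a joint stands for the part that bears it (a point fixed in the world has none). Each returns a list of dicts, best first, with "score" (0 to 1); they miss things now and then, are a little off and sometimes report something else, mostly with a low value. They report only what shows in the picture. A call takes as long as a camera call.
- spotter.find_in(name, picture): "uv" ([column, row] in pixels, amid what is visible of it).
- spotter.silhouettes(name, picture): "region" (420x560 bool, what is visible of it) and "uv" ([column, row] in pixels, amid what is visible of it).
The state is a dict: "time_s": time; "joints": joint angles; "joint_velocities": joint speeds; "effort": joint torques, N m; "tcp_pos": TCP position; "ee_rot": TCP orientation; "wrist_force": force on the tool from outside, world axes, zero at the start; "moment": the same for the moment, N m; "gripper_width": opening from 0.0 (shut) to 1.0 (fully open).
Only numpy, scipy, OpenCV 4.12 (cv2) and the standard library are available. Lean on these libraries where they do the work, as an engineer would, in place of code of your own. Each camera call takes 0.05 s, during which the arm holds its last target. There are 200 camera calls.

### The job

Four filled moulds are setting on a round bat on the bench under identical grey-green lids, and one lid has not gone in. Press lightly with a fingertip near the edge of one lid after another until one rocks, then push that lid firmly in the middle until it is fully home. Do not lean hard on the lids that sit firm, do not pick any lid up, and leave the other things on the bench where they are.

Things in the scene. Friction and masses are not known exactly. Their poses are not given: they have to be found in the camera images.
- lid_1: One of four identical round grey-green lids on upright cream moulds that stand fast on a round plywood bat. Origin: centre of its flat top, z up; 142 mm above the bench at the start. 123 mm across, a dark 28 mm thumb mark in the middle, a thin dark ring near the edge. The disc is 6 mm thick; a 12 mm skirt loosely overlaps the mould; a short plug under the middle goes into the mould's tight rubber collar. About 0.25 kg.
- lid_2: One of four identical round grey-green lids on upright cream moulds that stand fast on a round plywood bat. Origin: centre of its flat top, z up; 142 mm above the bench at the start. Same size. Three lids are home, on the foam seal of their mould: pressed anywhere they stay level and give a little (from about 3.5 N, then 1.8 N per mm). One, any of the four, not to be told by eye or height, is not.
- lid_3: One of four identical round grey-green lids on upright cream moulds that stand fast on a round plywood bat. Origin: centre of its flat top, z up; 142 mm above the bench at the start. Same size. The loose lid stands on its half-entered plug, 7 mm clear of its seal: 1 to 2 N near its edge (40 to 50 mm from the middle) tips it up to 0.2 rad, the finger sinking 4 to 5 mm before it meets the seal; let go, it levels itself.
- lid_4: One of four identical round grey-green lids on upright cream moulds that stand fast on a round plywood bat. Origin: centre of its flat top, z up; 142 mm above the bench at the start. Same size. A firm push of 16 to 20 N straight down on the middle slides the loose lid's plug in 7 mm, to a hard stop; it stays so, its top 135 mm above the bench. Pushing near its edge only tips it.
- seal_a (a joint): How far the foam seal of one of the four moulds (mould a; which lid lies on it is not told) is squeezed, in m: 0 at rest, grows as a lid that is home is pressed down. Springy, 1.8 N per mm after about 3.5 N; 5 mm takes a press of about 12 N, and is too much for the fresh concrete below.
- seal_b (a joint): How far the foam seal of one of the four moulds (mould b; which lid lies on it is not told) is squeezed, in m: 0 at rest, grows as a lid that is home is pressed down. Springy, 1.8 N per mm after about 3.5 N; 5 mm takes a press of about 12 N, and is too much for the fresh concrete below.
- seal_c (a joint): How far the foam seal of one of the four moulds (mould c; which lid lies on it is not told) is squeezed, in m: 0 at rest, grows as a lid that is home is pressed down. Springy, 1.8 N per mm after about 3.5 N; 5 mm takes a press of about 12 N, and is too much for the fresh concrete below.
- seal_d (a joint): How far the foam seal of one of the four moulds (mould d; which lid lies on it is not told) is squeezed, in m: 0 at rest, grows as a lid that is home is pressed down. Springy, 1.8 N per mm after about 3.5 N; 5 mm takes a press of about 12 N, and is too much for the fresh concrete below.
- casting_1: Small pale grey concrete bud vase, 44 mm across, 48 mm tall, standing on the bat among the moulds. Not part of the job. Origin: centre of its underside, z up.
- casting_2: Small grey concrete bud vase, as casting_1. Not part of the job. Origin: centre of its underside, z up.
- casting_3: Small dark grey concrete bud vase, as casting_1. Not part of the job. Origin: centre of its underside, z up.
- pigment_jar: Brown pigment jar with black cap, 60 mm across, 70 mm tall. Not part of the job. Origin: centre of its underside, z up.
- brush: Brush lying on the bench. Not part of the job. Origin: under it, on the bench.
- spatula: Spatula lying on the bench. Not part of the job. Origin: under it, on the bench.
- screed: Loose flat wooden strip, 30 x 220 x 12 mm, lying on the bench. Not part of the job. Origin: centre of its underside, z up.

How it is judged:
By the outcome, as a careful person would: the job done as asked, in the order asked, and still so for the second after the job is handed in, with the robot touching nothing.
It also fails if it takes over 51 s, if anything falls off the work surface, if the arm or the gripper's body presses on something with over 40 N, if the wrist force passes 120 N, or if a joint passes its speed limit or range.

## Working session

There is one attempt and no reset: what is moved stays moved. The work goes in short steps, Python scripts to look and compute and a tool call to move; the robot and the scene stay as the last step left them, time stands still between calls to the robot, and variables do not carry over. Pictures are saved under pics/ and viewed, about 8 in all and at most 12, crops included, and the job is handed in when it is done.

Besides the shell and the picture viewer there is one more tool, called after "Request:" as name(argument=value, ...) on one line, values as JSON. play_rows: Moves the arm, as the interface text tells. Its arguments: {"type":"object","properties":{"commands":{"type":"array"}},"required":["commands"]}

```bash
mkdir -p pics; cat > h.py <<'E'
import numpy as np, cv2
from station import r, viewer, job, spotter
def ray(p,uv):
    K=np.array([[p['fx'],0,p['cx']],[0,p['fy'],p['cy']],[0,0,1.]])
    n=cv2.undistortPoints(np.array([[uv]],float),K,np.array(p['dist'],float))[0,0]
    R=np.array(p['R']);t=np.array(p['t'])
    return -R.T@t, R.T@np.array([n[0],n[1],1])
def atz(p,uv,z):
    o,d=ray(p,uv); return o+d*(z-o[2])/d[2]
E
python3 - <<'E'
from h import *
for n in ['top','side']:
    p=viewer.capture(n); cv2.imwrite(f'pics/{n}0.png',p['image'][:,:,::-1])
    print(n,'cam',ray(p,(280,210))[0].round(3))
    for nm,z in [('lid_1',.142),('casting_1',.048),('pigment_jar',.07),('screed',.012),('brush',.01),('spatula',.01)]:
        for d in spotter.find_in(nm,p): print(nm,round(d['score'],2),np.round(d['uv'],1),atz(p,d['uv'],z).round(4))
s=r.sense(); print(s['time_s'],s['tcp_pos'],np.round(s['ee_rot'],3),s['gripper_width'],s['wrist_force'])
E
```

```text
top cam [0.49  0.014 1.209]
lid_1 0.95 [283.8 158.9] [0.6686 0.0046 0.142 ]
lid_1 0.87 [295.4 241.5] [ 0.4517 -0.0267  0.142 ]
lid_1 0.75 [247.6 207. ] [0.5412 0.0988 0.142 ]
lid_1 0.68 [339.  197.6] [ 0.5672 -0.1408  0.142 ]
lid_1 0.35 [278.7 124.4] [0.7603 0.0186 0.142 ]
casting_1 0.68 [260.6 245. ] [0.438  0.0684 0.048 ]
casting_1 0.5 [250.4 175.8] [0.635  0.0991 0.048 ]
pigment_jar 0.73 [153.1 227. ] [0.4877 0.3657 0.07  ]
screed 0.65 [279.6 122.3] [0.7995 0.0165 0.012 ]
screed 0.23 [404.4 159.6] [ 0.6902 -0.3531  0.012 ]
brush 0.69 [151.1 276. ] [0.3457 0.3867 0.01  ]
spatula 0.97 [402.3 158.2] [ 0.6947 -0.3476  0.01  ]
spatula 0.56 [157. 227.] [0.4876 0.3729 0.01  ]
side cam [0.485 0.661 0.81 ]
lid_1 0.78 [332.7 195.3] [ 0.4466 -0.0254  0.142 ]
lid_1 0.74 [234.4 198.6] [0.6683 0.0083 0.142 ]
lid_1 0.74 [281.7 160.5] [ 0.576  -0.1362  0.142 ]
lid_1 0.72 [288.1 239.5] [0.5352 0.1149 0.142 ]
casting_1 0.84 [242.7 258.4] [0.6394 0.104  0.048 ]
casting_1 0.6 [332.2 260.8] [0.437  0.0897 0.048 ]
casting_1 0.52 [189.3 235.3] [0.7786 0.05   0.048 ]
pigment_jar 0.75 [240.7 261. ] [0.6382 0.1276 0.07  ]
pigment_jar 0.66 [298.3 389.5] [0.4893 0.3927 0.07  ]
pigment_jar 0.21 [190.4 238.1] [0.7654 0.0756 0.07  ]
screed 0.77 [188.6 238.7] [0.7913 0.0321 0.012 ]
brush 0.81 [371.7 402.3] [0.3516 0.3815 0.01  ]
brush 0.2 [332.6 258.8] [0.4338 0.0552 0.01  ]
spatula 0.56 [248.4 145.9] [ 0.7045 -0.3533  0.01  ]
0.7 [0.27058397 0.56339062 0.24157714] [[-0.    -0.433 -0.901]
 [ 0.    -0.901  0.433]
 [-1.    -0.     0.   ]] 1.0023090307972564 [-0.01470194 -0.02144317  0.31683607]
```

View pics/top0.png

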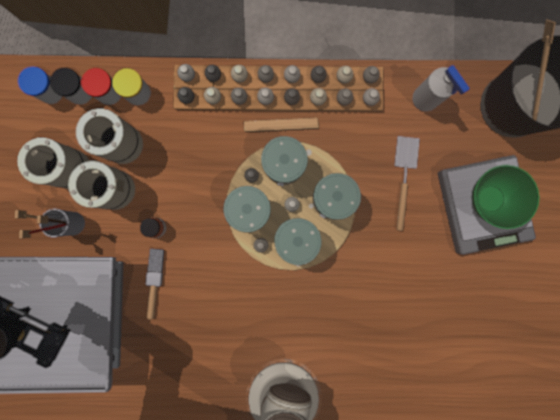

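View pics/side0.png

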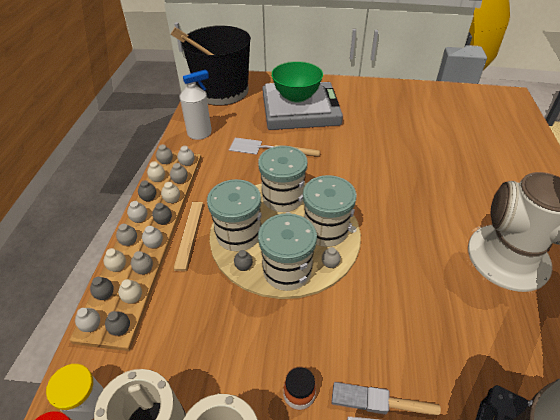

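The top view shows four lids at about (284,159), (247,208), (338,196) and (297,242). The side view shows the same four at (234,199), (288,239), (282,161) and (332,195). I'll refine the centres from the silhouettes.

```bash
python3 - <<'E'
from h import *
from scipy.optimize import least_squares
P={n:viewer.capture(n) for n in ['top','side']}
c0=[[.668,.005],[.452,-.026],[.540,.105],[.570,-.138]]
M={}
for n,p in P.items():
    M[n]=spotter.silhouettes('lid_1',p)
    R=np.array(p['R']);t=np.array(p['t']);K=np.array([[p['fx'],0,p['cx']],[0,p['fy'],p['cy']],[0,0,1.]])
    a=np.linspace(0,2*np.pi,60,endpoint=False)
    def hull(c):
        pts=np.concatenate([np.c_[c[0]+.0615*np.cos(a),c[1]+.0615*np.sin(a),np.full(60,z)] for z in (.142,.124)])
        q=cv2.projectPoints(pts,cv2.Rodrigues(R)[0],t,K,np.array(p['dist'],float))[0][:,0]
        return cv2.convexHull(q.astype(np.float32))
    for i,c in enumerate(c0):
        proj=lambda c:hull(c)[:,0].mean(0)
        m=min(M[n],key=lambda d:np.linalg.norm(np.array(d['uv'])-proj(c)))
        ct=max(cv2.findContours(m['region'].astype(np.uint8),0,2)[0],key=cv2.contourArea)[:,0].astype(float)
        f=lambda c:[cv2.pointPolygonTest(hull(c),(float(x),float(y)),True)-.5 for x,y in ct]
        s=least_squares(f,c,loss='soft_l1',diff_step=1e-3)
        print(n,i,m['score'].__round__(2),s.x.round(4),round(float(np.sqrt(np.mean(np.square(f(s.x))))),2))
im=P['top']['image'][120:285,210:375,::-1]; A=cv2.resize(im,(600,600),interpolation=cv2.INTER_CUBIC)
cv2.imwrite('pics/c1.png',A)
E
```

```text
top 0 0.69 [0.6694 0.0057] 0.4
top 1 0.9 [ 0.4519 -0.0315] 0.5
top 2 0.92 [0.5362 0.1025] 0.4
top 3 0.7 [ 0.5707 -0.1361] 0.77
side 0 0.64 [0.6707 0.0028] 0.51
side 1 0.69 [ 0.454  -0.0341] 0.8
side 2 0.89 [0.5383 0.1008] 0.74
side 3 0.84 [ 0.5738 -0.1376] 0.52
```

View pics/c1.png

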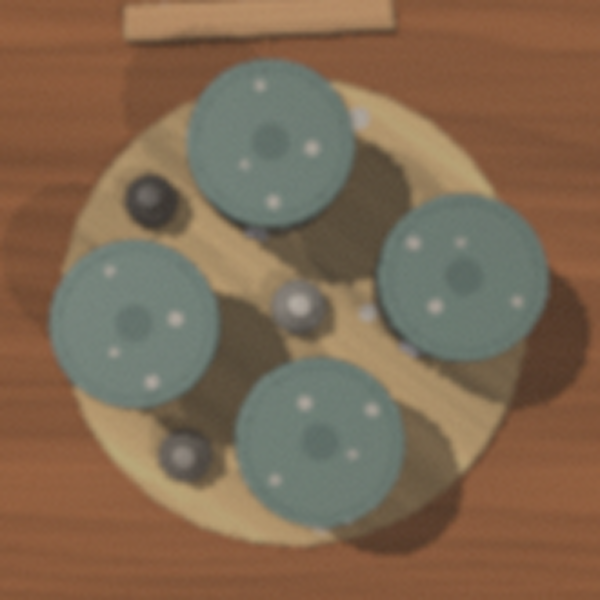

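The crop confirms the lid centres: (271,142), (135,323), (463,277) and (320,442) in crop pixels. The two cameras agree to about 3 mm. I'll keep the tool yaw fixed. The fingers are narrow along tool z, so I'll press 47 mm from each centre in that direction, starting with lid L2 at (.537,.102).

Request:
play_rows(commands=[{"fingers":1,"tx":0,"ty":0.032,"tz":-0.042,"ax":0,"ay":0,"az":0},{"fingers":1,"tx":0,"ty":0.065,"tz":-0.085,"ax":0,"ay":0,"az":0},{"fingers":1,"tx":0,"ty":0.097,"tz":-0.127,"ax":0,"ay":0,"az":0},{"fingers":1,"tx":0,"ty":0.13,"tz":-0.169,"ax":0,"ay":0,"az":0},{"fingers":1,"tx":0,"ty":0.162,"tz":-0.212,"ax":0,"ay":0,"az":0}])

```text
time_s: 1.32
tcp_pos: [0.3617, 0.3833, 0.2417]
ee_rot: [[0.0, -0.432, -0.902], [0.0, -0.902, 0.432], [-1.0, -0.0, -0.0]]
wrist_force: [0.8, 0.3, 0.3]
gripper_width: 0.71
```

Request:
play_rows(commands=[{"fingers":1,"tx":0,"ty":0.032,"tz":-0.042,"ax":0,"ay":0,"az":0},{"fingers":1,"tx":0,"ty":0.065,"tz":-0.085,"ax":0,"ay":0,"az":0},{"fingers":1,"tx":0,"ty":0.097,"tz":-0.127,"ax":0,"ay":0,"az":0},{"fingers":1,"tx":0,"ty":0.13,"tz":-0.169,"ax":0,"ay":0,"az":0},{"fingers":1,"tx":0,"ty":0.162,"tz":-0.212,"ax":0,"ay":0,"az":0}])

```text
time_s: 1.73
tcp_pos: [0.4524, 0.2048, 0.242]
ee_rot: [[0.001, -0.432, -0.902], [0.001, -0.902, 0.432], [-1.0, -0.001, -0.0]]
wrist_force: [1.2, 1.2, -0.6]
gripper_width: 0.324
```

Request:
play_rows(commands=[{"fingers":1,"tx":0,"ty":0.03,"tz":-0.04,"ax":0,"ay":0,"az":0},{"fingers":1,"tx":0,"ty":0.06,"tz":-0.08,"ax":0,"ay":0,"az":0},{"fingers":1,"tx":0.02,"ty":0.0766,"tz":-0.1,"ax":0,"ay":0,"az":0},{"fingers":1,"tx":0.06,"ty":0.0766,"tz":-0.1,"ax":0,"ay":0,"az":0},{"fingers":1,"tx":0.08,"ty":0.0766,"tz":-0.1,"ax":0,"ay":0,"az":0}])

```text
time_s: 2.15
tcp_pos: [0.494, 0.1205, 0.1794]
ee_rot: [[-0.003, -0.436, -0.9], [-0.0, -0.9, 0.436], [-1.0, 0.002, 0.002]]
wrist_force: [-1.1, 0.6, -1.1]
gripper_width: 0.021
```

Request:
play_rows(commands=[{"fingers":1,"tx":0.01,"ty":0,"tz":0,"ax":0,"ay":0,"az":0},{"fingers":1,"tx":0.022,"ty":0,"tz":0,"ax":0,"ay":0,"az":0},{"fingers":1,"tx":0.022,"ty":0,"tz":0,"ax":0,"ay":0,"az":0},{"fingers":1,"tx":0.022,"ty":0,"tz":0,"ax":0,"ay":0,"az":0},{"fingers":1,"tx":0.022,"ty":0,"tz":0,"ax":0,"ay":0,"az":0}])

```text
time_s: 2.57
tcp_pos: [0.4954, 0.1231, 0.1661]
ee_rot: [[0.002, -0.432, -0.902], [0.001, -0.902, 0.432], [-1.0, -0.002, -0.001]]
wrist_force: [0.5, -0.1, 0.9]
gripper_width: 0.003
```

Request:
play_rows(commands=[{"fingers":1,"tx":0.001,"ty":0,"tz":0,"ax":0,"ay":0,"az":0},{"fingers":1,"tx":0.002,"ty":0,"tz":0,"ax":0,"ay":0,"az":0},{"fingers":1,"tx":0.003,"ty":0,"tz":0,"ax":0,"ay":0,"az":0},{"fingers":1,"tx":0.003,"ty":0,"tz":0,"ax":0,"ay":0,"az":0},{"fingers":1,"tx":0.003,"ty":0,"tz":0,"ax":0,"ay":0,"az":0}])

```text
time_s: 2.98
tcp_pos: [0.4947, 0.1224, 0.1629]
ee_rot: [[0.0, -0.433, -0.901], [0.0, -0.901, 0.433], [-1.0, -0.0, -0.0]]
wrist_force: [-0.4, -0.4, 0.2]
gripper_width: 0.006
```

Next, about 1.5 mm steps from z≈0.163.

Request:
play_rows(commands=[{"fingers":1,"tx":0.001,"ty":0,"tz":0,"ax":0,"ay":0,"az":0},{"fingers":1,"tx":0.002,"ty":0,"tz":0,"ax":0,"ay":0,"az":0},{"fingers":1,"tx":0.0028,"ty":0,"tz":0,"ax":0,"ay":0,"az":0},{"fingers":1,"tx":0.0028,"ty":0,"tz":0,"ax":0,"ay":0,"az":0},{"fingers":1,"tx":0.0028,"ty":0,"tz":0,"ax":0,"ay":0,"az":0}])

```text
time_s: 3.4
tcp_pos: [0.4948, 0.1224, 0.1611]
ee_rot: [[0.0, -0.433, -0.901], [0.0, -0.901, 0.433], [-1.0, -0.0, -0.0]]
wrist_force: [-1.9, -0.1, 3.6]
gripper_width: 0.001
```

Request:
play_rows(commands=[{"fingers":1,"tx":0.0012,"ty":0,"tz":0,"ax":0,"ay":0,"az":0},{"fingers":1,"tx":0.0012,"ty":0,"tz":0,"ax":0,"ay":0,"az":0},{"fingers":1,"tx":0.0012,"ty":0,"tz":0,"ax":0,"ay":0,"az":0}])

```text
time_s: 3.65
tcp_pos: [0.4948, 0.1224, 0.1601]
ee_rot: [[0.0, -0.433, -0.901], [-0.0, -0.901, 0.433], [-1.0, -0.0, -0.0]]
wrist_force: [-2.2, -0.0, 5.1]
gripper_width: 0.006
```

Lid L2 is firm: 5.1 N at 1 mm of give. I'll lift and go to L1 at (.453,-.033).

Request:
play_rows(commands=[{"fingers":1,"tx":-0.02,"ty":0,"tz":0,"ax":0,"ay":0,"az":0},{"fingers":1,"tx":-0.04,"ty":0.05,"tz":0.005,"ax":0,"ay":0,"az":0},{"fingers":1,"tx":-0.04,"ty":0.1,"tz":0.011,"ax":0,"ay":0,"az":0},{"fingers":1,"tx":-0.04,"ty":0.15,"tz":0.016,"ax":0,"ay":0,"az":0},{"fingers":1,"tx":-0.04,"ty":0.19,"tz":0.02,"ax":0,"ay":0,"az":0}])

```text
time_s: 4.07
tcp_pos: [0.4176, -0.0011, 0.1893]
ee_rot: [[-0.001, -0.433, -0.901], [0.0, -0.901, 0.433], [-1.0, 0.0, 0.001]]
wrist_force: [-0.0, -0.4, -0.4]
gripper_width: 0.009
```

Request:
play_rows(commands=[{"fingers":1,"tx":0,"ty":0.0207,"tz":0.003,"ax":0,"ay":0,"az":0},{"fingers":1,"tx":0.015,"ty":0.0207,"tz":0.003,"ax":0,"ay":0,"az":0},{"fingers":1,"tx":0.028,"ty":0.0207,"tz":0.003,"ax":0,"ay":0,"az":0},{"fingers":1,"tx":0.035,"ty":0.0207,"tz":0.003,"ax":0,"ay":0,"az":0},{"fingers":1,"tx":0.035,"ty":0.0207,"tz":0.003,"ax":0,"ay":0,"az":0}])

```text
time_s: 4.48
tcp_pos: [0.4103, -0.0127, 0.1623]
ee_rot: [[-0.002, -0.433, -0.901], [-0.001, -0.901, 0.433], [-1.0, 0.002, 0.002]]
wrist_force: [0.0, -0.3, -0.3]
gripper_width: 0.005
```

Request:
play_rows(commands=[{"fingers":1,"tx":0.001,"ty":0,"tz":0,"ax":0,"ay":0,"az":0},{"fingers":1,"tx":0.002,"ty":0,"tz":0,"ax":0,"ay":0,"az":0},{"fingers":1,"tx":0.003,"ty":0,"tz":0,"ax":0,"ay":0,"az":0},{"fingers":1,"tx":0.003,"ty":0,"tz":0,"ax":0,"ay":0,"az":0},{"fingers":1,"tx":0.003,"ty":0,"tz":0,"ax":0,"ay":0,"az":0}])

```text
time_s: 4.9
tcp_pos: [0.411, -0.0124, 0.1615]
ee_rot: [[0.0, -0.433, -0.902], [0.0, -0.902, 0.433], [-1.0, -0.0, -0.0]]
wrist_force: [-0.1, -0.4, 1.1]
gripper_width: 0.005
```

Request:
play_rows(commands=[{"fingers":1,"tx":0.001,"ty":0,"tz":0,"ax":0,"ay":0,"az":0},{"fingers":1,"tx":0.0016,"ty":0,"tz":0,"ax":0,"ay":0,"az":0},{"fingers":1,"tx":0.0016,"ty":0,"tz":0,"ax":0,"ay":0,"az":0},{"fingers":1,"tx":0.0016,"ty":0,"tz":0,"ax":0,"ay":0,"az":0}])

```text
time_s: 5.23
tcp_pos: [0.411, -0.0125, 0.1605]
ee_rot: [[0.001, -0.433, -0.901], [0.0, -0.901, 0.433], [-1.0, -0.001, -0.001]]
wrist_force: [-1.9, 1.5, 4.2]
gripper_width: 0.0
```

L1 is firm too, at 4.2 N and less than 1 mm. Next is L3 at (.572,-.137).

Request:
play_rows(commands=[{"fingers":1,"tx":-0.02,"ty":0,"tz":0,"ax":0,"ay":0,"az":0},{"fingers":1,"tx":-0.04,"ty":0.013,"tz":-0.045,"ax":0,"ay":0,"az":0},{"fingers":1,"tx":-0.04,"ty":0.027,"tz":-0.095,"ax":0,"ay":0,"az":0},{"fingers":1,"tx":-0.04,"ty":0.041,"tz":-0.145,"ax":0,"ay":0,"az":0},{"fingers":1,"tx":-0.04,"ty":0.051,"tz":-0.183,"ax":0,"ay":0,"az":0}])

```text
time_s: 5.65
tcp_pos: [0.5198, -0.1082, 0.19]
ee_rot: [[0.001, -0.433, -0.901], [-0.0, -0.901, 0.433], [-1.0, -0.0, -0.001]]
wrist_force: [0.6, 1.1, -0.2]
gripper_width: 0.004
```

Request:
play_rows(commands=[{"fingers":1,"tx":0,"ty":0.0056,"tz":-0.02,"ax":0,"ay":0,"az":0},{"fingers":1,"tx":0.015,"ty":0.0056,"tz":-0.02,"ax":0,"ay":0,"az":0},{"fingers":1,"tx":0.028,"ty":0.0056,"tz":-0.02,"ax":0,"ay":0,"az":0},{"fingers":1,"tx":0.035,"ty":0.0056,"tz":-0.02,"ax":0,"ay":0,"az":0},{"fingers":1,"tx":0.035,"ty":0.0056,"tz":-0.02,"ax":0,"ay":0,"az":0}])

```text
time_s: 6.07
tcp_pos: [0.5281, -0.1166, 0.162]
ee_rot: [[-0.004, -0.433, -0.901], [0.0, -0.901, 0.433], [-1.0, 0.002, 0.004]]
wrist_force: [-0.1, 0.1, 0.2]
gripper_width: -0.001
```

Request:
play_rows(commands=[{"fingers":1,"tx":0.001,"ty":0,"tz":0,"ax":0,"ay":0,"az":0},{"fingers":1,"tx":0.002,"ty":0,"tz":0,"ax":0,"ay":0,"az":0},{"fingers":1,"tx":0.003,"ty":0,"tz":0,"ax":0,"ay":0,"az":0},{"fingers":1,"tx":0.003,"ty":0,"tz":0,"ax":0,"ay":0,"az":0},{"fingers":1,"tx":0.003,"ty":0,"tz":0,"ax":0,"ay":0,"az":0}])

```text
time_s: 6.48
tcp_pos: [0.5297, -0.1166, 0.162]
ee_rot: [[0.001, -0.433, -0.902], [0.0, -0.902, 0.433], [-1.0, -0.0, -0.001]]
wrist_force: [1.0, 0.6, -0.8]
gripper_width: 0.005
```

Request:
play_rows(commands=[{"fingers":1,"tx":0.001,"ty":0,"tz":0,"ax":0,"ay":0,"az":0},{"fingers":1,"tx":0.0016,"ty":0,"tz":0,"ax":0,"ay":0,"az":0},{"fingers":1,"tx":0.0016,"ty":0,"tz":0,"ax":0,"ay":0,"az":0},{"fingers":1,"tx":0.0016,"ty":0,"tz":0,"ax":0,"ay":0,"az":0}])

```text
time_s: 6.82
tcp_pos: [0.5295, -0.1167, 0.1605]
ee_rot: [[-0.0, -0.433, -0.901], [0.0, -0.901, 0.433], [-1.0, 0.0, 0.0]]
wrist_force: [-1.3, 0.9, 0.3]
gripper_width: 0.007
```

Request:
play_rows(commands=[{"fingers":1,"tx":0.001,"ty":0,"tz":0,"ax":0,"ay":0,"az":0},{"fingers":1,"tx":0.002,"ty":0,"tz":0,"ax":0,"ay":0,"az":0},{"fingers":1,"tx":0.002,"ty":0,"tz":0,"ax":0,"ay":0,"az":0},{"fingers":1,"tx":0.002,"ty":0,"tz":0,"ax":0,"ay":0,"az":0}])

```text
time_s: 7.15
tcp_pos: [0.5295, -0.1168, 0.1588]
ee_rot: [[-0.0, -0.433, -0.901], [-0.0, -0.901, 0.433], [-1.0, 0.0, 0.0]]
wrist_force: [0.2, 0.5, 1.1]
gripper_width: 0.007
```

Request:
play_rows(commands=[{"fingers":1,"tx":0.001,"ty":0,"tz":0,"ax":0,"ay":0,"az":0},{"fingers":1,"tx":0.002,"ty":0,"tz":0,"ax":0,"ay":0,"az":0},{"fingers":1,"tx":0.002,"ty":0,"tz":0,"ax":0,"ay":0,"az":0},{"fingers":1,"tx":0.002,"ty":0,"tz":0,"ax":0,"ay":0,"az":0}])

```text
time_s: 7.48
tcp_pos: [0.5296, -0.1168, 0.1573]
ee_rot: [[-0.0, -0.433, -0.901], [-0.0, -0.901, 0.433], [-1.0, 0.0, 0.0]]
wrist_force: [-2.2, 0.5, 1.8]
gripper_width: 0.006
```

```bash
python3 - <<'E'
from h import *
p=viewer.capture('side'); cv2.imwrite('pics/s2.png',cv2.resize(p['image'][120:270,200:400,::-1],(800,600),interpolation=cv2.INTER_CUBIC))
E
```

```text
(no output)
```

View pics/s2.png

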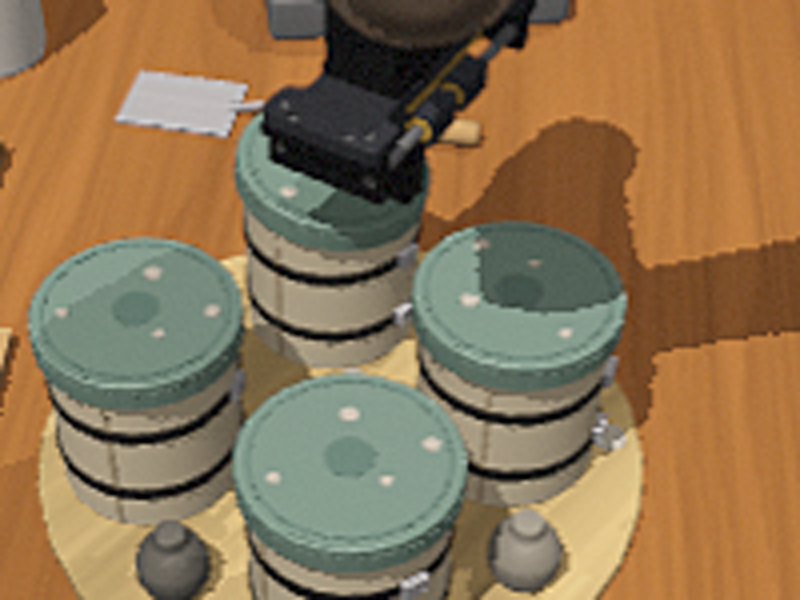

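Lid L3 rocks: it sank about 3.7 mm at 1.8 N, and in the picture the finger stands on its tipped edge at crop (340,180). Now I'll lift, move to its middle and push in small steps.

Request:
play_rows(commands=[{"fingers":1,"tx":-0.01,"ty":0,"tz":0,"ax":0,"ay":0,"az":0},{"fingers":1,"tx":-0.0267,"ty":0,"tz":0,"ax":0,"ay":0,"az":0},{"fingers":1,"tx":-0.0267,"ty":0,"tz":-0.03,"ax":0,"ay":0,"az":0},{"fingers":1,"tx":-0.0267,"ty":0,"tz":-0.0627,"ax":0,"ay":0,"az":0},{"fingers":1,"tx":-0.0267,"ty":0,"tz":-0.0627,"ax":0,"ay":0,"az":0}])

```text
time_s: 7.95
tcp_pos: [0.5759, -0.1384, 0.1782]
ee_rot: [[0.005, -0.433, -0.901], [-0.001, -0.901, 0.433], [-1.0, -0.001, -0.005]]
wrist_force: [0.4, -0.2, 0.5]
gripper_width: 0.002
```

Request:
play_rows(commands=[{"fingers":1,"tx":0.008,"ty":0,"tz":0,"ax":0,"ay":0,"az":0},{"fingers":1,"tx":0.015,"ty":0,"tz":0,"ax":0,"ay":0,"az":0},{"fingers":1,"tx":0.019,"ty":0,"tz":0,"ax":0,"ay":0,"az":0},{"fingers":1,"tx":0.0205,"ty":0,"tz":0,"ax":0,"ay":0,"az":0},{"fingers":1,"tx":0.0215,"ty":0,"tz":0,"ax":0,"ay":0,"az":0}])

```text
time_s: 8.37
tcp_pos: [0.571, -0.137, 0.1615]
ee_rot: [[-0.002, -0.432, -0.902], [-0.0, -0.902, 0.432], [-1.0, 0.001, 0.002]]
wrist_force: [-2.6, 0.9, 5.3]
gripper_width: 0.003
```

Request:
play_rows(commands=[{"fingers":1,"tx":0.001,"ty":0,"tz":0,"ax":0,"ay":0,"az":0},{"fingers":1,"tx":0.002,"ty":0,"tz":0,"ax":0,"ay":0,"az":0},{"fingers":1,"tx":0.003,"ty":0,"tz":0,"ax":0,"ay":0,"az":0},{"fingers":1,"tx":0.003,"ty":0,"tz":0,"ax":0,"ay":0,"az":0},{"fingers":1,"tx":0.003,"ty":0,"tz":0,"ax":0,"ay":0,"az":0}])

```text
time_s: 8.78
tcp_pos: [0.571, -0.137, 0.1614]
ee_rot: [[-0.001, -0.432, -0.902], [-0.0, -0.902, 0.432], [-1.0, 0.001, 0.001]]
wrist_force: [-5.9, 2.5, 11.6]
gripper_width: 0.005
```

Request:
play_rows(commands=[{"fingers":1,"tx":0.001,"ty":0,"tz":0.001,"ax":0,"ay":0,"az":0},{"fingers":1,"tx":0.002,"ty":0,"tz":0.001,"ax":0,"ay":0,"az":0},{"fingers":1,"tx":0.003,"ty":0,"tz":0.0015,"ax":0,"ay":0,"az":0},{"fingers":1,"tx":0.003,"ty":0,"tz":0.0015,"ax":0,"ay":0,"az":0},{"fingers":1,"tx":0.003,"ty":0,"tz":0.0015,"ax":0,"ay":0,"az":0}])

```text
time_s: 9.2
tcp_pos: [0.5709, -0.1369, 0.1605]
ee_rot: [[0.002, -0.432, -0.902], [-0.002, -0.902, 0.432], [-1.0, 0.001, -0.002]]
wrist_force: [-7.0, 2.3, 14.4]
gripper_width: 0.004
```

Sliding is starting at 14–16 N. I'll continue.

Request:
play_rows(commands=[{"fingers":1,"tx":0.001,"ty":0,"tz":0.001,"ax":0,"ay":0,"az":0},{"fingers":1,"tx":0.002,"ty":0,"tz":0.001,"ax":0,"ay":0,"az":0},{"fingers":1,"tx":0.003,"ty":0,"tz":0.0015,"ax":0,"ay":0,"az":0},{"fingers":1,"tx":0.004,"ty":0,"tz":0.0015,"ax":0,"ay":0,"az":0},{"fingers":1,"tx":0.004,"ty":0,"tz":0.0015,"ax":0,"ay":0,"az":0}])

```text
time_s: 9.62
tcp_pos: [0.5708, -0.1369, 0.158]
ee_rot: [[0.004, -0.431, -0.902], [-0.002, -0.902, 0.431], [-1.0, 0.0, -0.005]]
wrist_force: [-4.7, -0.1, 14.6]
gripper_width: 0.006
```

Request:
play_rows(commands=[{"fingers":1,"tx":0.001,"ty":0,"tz":0,"ax":0,"ay":0,"az":0},{"fingers":1,"tx":0.002,"ty":0,"tz":0,"ax":0,"ay":0,"az":0},{"fingers":1,"tx":0.003,"ty":0,"tz":0,"ax":0,"ay":0,"az":0},{"fingers":1,"tx":0.004,"ty":0,"tz":0,"ax":0,"ay":0,"az":0},{"fingers":1,"tx":0.004,"ty":0,"tz":0,"ax":0,"ay":0,"az":0}])

```text
time_s: 10.03
tcp_pos: [0.5708, -0.1368, 0.155]
ee_rot: [[0.004, -0.431, -0.902], [-0.002, -0.902, 0.431], [-1.0, 0.0, -0.005]]
wrist_force: [-3.8, 0.1, 15.5]
gripper_width: 0.009
```

Request:
play_rows(commands=[{"fingers":1,"tx":0.001,"ty":0,"tz":0,"ax":0,"ay":0,"az":0},{"fingers":1,"tx":0.002,"ty":0,"tz":0,"ax":0,"ay":0,"az":0},{"fingers":1,"tx":0.003,"ty":0,"tz":0,"ax":0,"ay":0,"az":0},{"fingers":1,"tx":0.003,"ty":0,"tz":0,"ax":0,"ay":0,"az":0},{"fingers":1,"tx":0.003,"ty":0,"tz":0,"ax":0,"ay":0,"az":0}])

```text
time_s: 10.45
tcp_pos: [0.5709, -0.1369, 0.1543]
ee_rot: [[0.005, -0.431, -0.902], [-0.003, -0.902, 0.431], [-1.0, 0.0, -0.005]]
wrist_force: [-7.4, 1.8, 21.8]
gripper_width: 0.006
```

Hard stop: the force rose to 21.8 N with the lid 7 mm down. I'll lift clear and retreat to the side.

Request:
play_rows(commands=[{"fingers":1,"tx":-0.008,"ty":0,"tz":0,"ax":0,"ay":0,"az":0},{"fingers":1,"tx":-0.03,"ty":0,"tz":0,"ax":0,"ay":0,"az":0},{"fingers":1,"tx":-0.08,"ty":0,"tz":0,"ax":0,"ay":0,"az":0},{"fingers":1,"tx":-0.13,"ty":0,"tz":0,"ax":0,"ay":0,"az":0},{"fingers":1,"tx":-0.17,"ty":0,"tz":0,"ax":0,"ay":0,"az":0}])

```text
time_s: 10.87
tcp_pos: [0.5704, -0.1362, 0.2789]
ee_rot: [[0.003, -0.433, -0.902], [-0.001, -0.902, 0.433], [-1.0, -0.001, -0.003]]
wrist_force: [0.1, -0.2, 0.1]
gripper_width: 0.003
```

Request:
play_rows(commands=[{"fingers":1,"tx":-0.03,"ty":0.04,"tz":0.03,"ax":0,"ay":0,"az":0},{"fingers":1,"tx":-0.03,"ty":0.09,"tz":0.06,"ax":0,"ay":0,"az":0},{"fingers":1,"tx":-0.03,"ty":0.13,"tz":0.09,"ax":0,"ay":0,"az":0},{"fingers":1,"tx":-0.03,"ty":0.17,"tz":0.12,"ax":0,"ay":0,"az":0},{"fingers":1,"tx":-0.03,"ty":0.2,"tz":0.15,"ax":0,"ay":0,"az":0}])

```text
time_s: 11.28
tcp_pos: [0.4015, -0.2234, 0.2987]
ee_rot: [[0.001, -0.433, -0.901], [-0.0, -0.901, 0.433], [-1.0, -0.0, -0.001]]
wrist_force: [0.1, -0.5, -0.2]
gripper_width: 0.007
```

```bash
python3 - <<'E'
from h import *
p=viewer.capture('side'); a=p['image'][120:270,200:400,::-1]
cv2.imwrite('pics/s3.png',cv2.resize(a,(800,600),interpolation=cv2.INTER_CUBIC))
print(r.sense()['wrist_force'],r.sense()['tcp_pos'])
E
```

```text
[-4.47339264  0.4103774  -1.99588983] [ 0.39683215 -0.22374684  0.2989235 ]
```

View pics/s3.png

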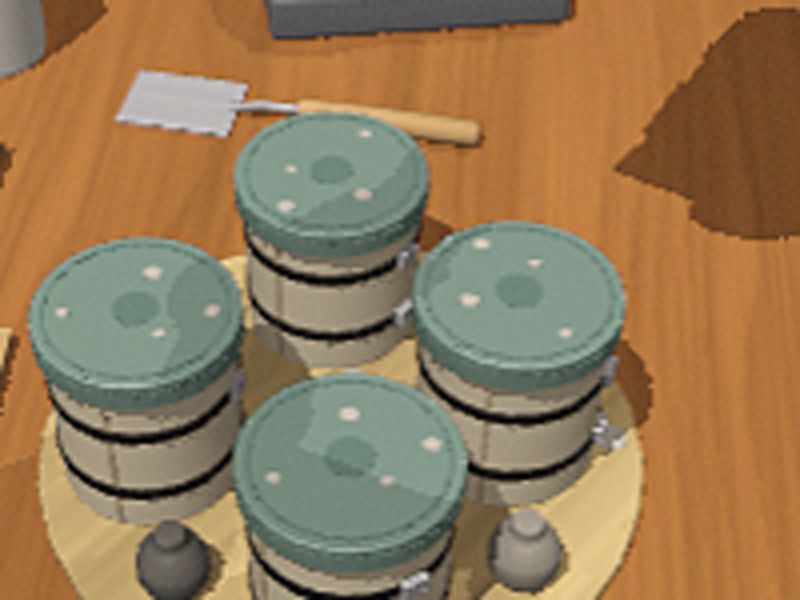

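The back lid, at crop (330,170), is level, and nothing else has moved. I'll measure how far it dropped against the first picture, and hand in if it agrees.

```bash
python3 - <<'E'
from h import *
a=cv2.imread('pics/side0.png'); p=viewer.capture('side'); b=p['image'][:,:,::-1].copy()
C=dict(L0=(.670,.004),L1=(.453,-.033),L2=(.537,.102),L3=(.572,-.137))
K=np.array([[p['fx'],0,p['cx']],[0,p['fy'],p['cy']],[0,0,1.]])
for n,c in C.items():
    q=cv2.projectPoints(np.array([[*c,.142],[*c,.135]]),cv2.Rodrigues(np.array(p['R']))[0],np.array(p['t']),K,np.array(p['dist']))[0][:,0]
    u,v=q[0].round().astype(int)
    A=a[v-20:v+26,u-28:u+28]; B=b[v-30:v+36,u-38:u+38]
    f=cv2.matchTemplate(cv2.Laplacian(cv2.GaussianBlur(B,(3,3),0),cv2.CV_32F),cv2.Laplacian(cv2.GaussianBlur(A,(3,3),0),cv2.CV_32F),cv2.TM_CCOEFF_NORMED)
    _,s,_,l=cv2.minMaxLoc(f); print(n,'shift',l[0]-10,l[1]-10,'score',round(s,2),'7mm would be',(q[1]-q[0]).round(1))
s=r.sense();print(s['time_s'],s['wrist_force'].round(1) if hasattr(s['wrist_force'],'round') else s['wrist_force'])
E
```

```text
L0 shift 0 0 score 0.93 7mm would be [0.3 2.2]
L1 shift 0 0 score 0.93 7mm would be [-0.2  2.2]
L2 shift 0 0 score 0.93 7mm would be [-0.   2.1]
L3 shift 0 0 score 0.45 7mm would be [0.  2.2]
11.3833 [ 0.2 -0.5  0.2]
```

The L3 match is ambiguous because its shading and background changed, so I'll repeat it with the lid top only and check the scores per shift.

```bash
python3 - <<'E'
from h import *
a=cv2.imread('pics/side0.png'); p=viewer.capture('side'); b=p['image'][:,:,::-1].copy()
C=dict(L0=(.670,.004),L1=(.453,-.033),L2=(.537,.102),L3=(.572,-.137))
K=np.array([[p['fx'],0,p['cx']],[0,p['fy'],p['cy']],[0,0,1.]])
for n,c in C.items():
    q=cv2.projectPoints(np.array([[*c,.142]]),cv2.Rodrigues(np.array(p['R']))[0],np.array(p['t']),K,np.array(p['dist']))[0][0,0]
    u,v=q.round().astype(int)
    A=a[v-10:v+11,u-18:u+19]; B=b[v-15:v+16,u-18:u+19]
    f=cv2.matchTemplate(B,A,cv2.TM_CCOEFF_NORMED)[:,0]; print(n,(u,v),'dy -5..5',f.round(2))
x=cv2.resize(np.hstack([a[140:195,250:315],b[140:195,250:315]]),(780,330),interpolation=cv2.INTER_NEAREST); cv2.imwrite('pics/cmp.png',x)
E
```

```text
L0 (np.int64(234), np.int64(197)) dy -5..5 [-0.    0.07  0.12  0.23  0.54  0.79  0.56  0.24  0.12  0.08  0.  ]
L1 (np.int64(330), np.int64(193)) dy -5..5 [0.04 0.08 0.15 0.28 0.66 0.97 0.67 0.32 0.17 0.09 0.05]
L2 (np.int64(288), np.int64(235)) dy -5..5 [0.03 0.09 0.14 0.23 0.45 0.66 0.5  0.31 0.26 0.25 0.23]
L3 (np.int64(283), np.int64(160)) dy -5..5 [ 0.01  0.04  0.07  0.08  0.08  0.18  0.48  0.79  0.56  0.15 -0.02]
```

View pics/cmp.png

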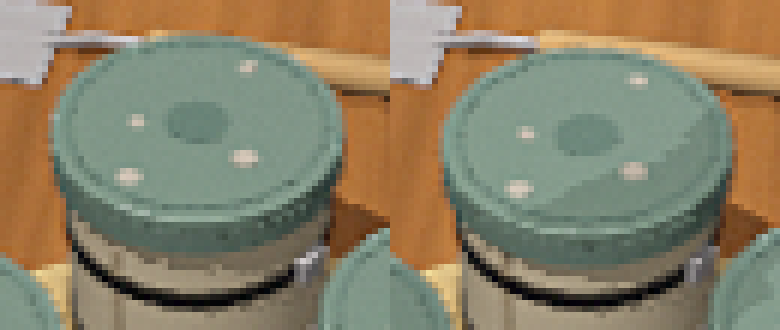

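The pair shows the lid's top about 2 px lower on the right (thumb mark row 122→134 at 6×). That matches the 2.2 px expected for 7 mm. The lid is level, and the other three have shifted 0 px.

```bash
python3 -c "
from h import *
print(job.finish_job())"
```

```text
the job is handed in; nothing more can be done
None
```

I found the lid that had not gone in, pushed it fully home and handed the job in at about 11.5 s on the robot clock.

- **Testing:** I pressed lightly near the edge of three lids.
  - The lids at (0.537, 0.102) and (0.453, -0.033) held firm, giving about 1 mm or less at 5.1 N and 4.2 N.
  - The lid at (0.572, -0.137) rocked, sinking about 3.7 mm at 1.8 N.
  - I did not touch the fourth, at (0.670, 0.004), as the loose one was already found.
- **Pushing home:** I pushed the loose lid in the middle. It slid about 7 mm at roughly 15 N, then stopped hard at 21.8 N, just over the 16–20 N in the description. There was also a sideways drag of up to about 7 N during the push.
- **Last checks:** In the side picture that lid stands level and 2 px lower, where 7 mm should give 2.2 px. The other three lids had not shifted, and I saw nothing else move, though I only compared the other things on the bench by eye. My first image match on this lid was inconclusive (score 0.45). Matching the lid top alone settled it (0.79). The arm was clear of everything at the end.

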